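# Prop a console vent flap open on its stay

### The arm

A 6-joint arm with a two-finger parallel gripper is mounted at the origin on the work surface. World frame = base frame: x ahead of the robot, y to its left, z up, the work surface at z = 0. Lengths are in m, angles in rad, forces in N, time in s.
With the tool pointing down it reaches from about 0.35 to 0.975 m from the base axis. Payload 7.1 kg.
Tool frame: the origin (TCP) lies midway between the tips of the shut fingers; the grasp point (between the pads) lies 19 mm behind it; z points along the fingers, x is the direction in which the jaws open and shut, and the axes are right-handed (so a half turn about z gives the same grasp; the last joint's range is limited). The gripper opens to 88 mm and grips with 3 to 60 N. Pads are 20 mm wide; open, the fingers measure 115 mm over their backs; the gripper's body (75 mm by 178 mm) begins 61 mm behind the grasp point.
Start: joints at [1.302, 0.423, 1.63, -0, 1.089, -0.019], TCP at [0.154, 0.606, 0.223] pointing down, gripper open.
Joint ranges: [-3, 3], [-0.9, 2.11], [0.09, 2.58], [-1.31, 4.45], [0.11, 2.69], [-2.54, 2.54]. Speed limits (rad/s): [2.39, 2.39, 3.01, 3.14, 3.14, 3.14].

### API

Orientations are given as a unit quaternion [w, x, y, z].
In Python, from station import move_pose, movel, movej, command_gripper, wait, inverse_kinematics, read_camera, camera_info, MotionError, job_done, get_time, get_joint_pos, get_qvel, get_effort, get_tcp_pos, get_ee_rot, get_ft_force, get_ft_torque, get_grip_width gives the robot as it stands. Calls block until the motion is done:
- move_pose(position, orientation): joint-space move of the TCP to a pose.
- movel(position, frame=None, v=0.15, until_force=None): straight line of the TCP; frame=None keeps the orientation; v is the mean speed in m/s. With until_force (N) it stops when the force on the tool has changed by that much, and returns True; else False.
- movej(angles): joint-space move.
- command_gripper(opening): opening from 0.0 (shut) to 1.0 (fully open); the grip force is fixed at half the most; returns when the fingers have stopped.
- wait(seconds).
- inverse_kinematics(position, orientation): joint angles nearest the present ones, or None.
- read_camera(name): name is "scene" or "top"; returns the picture (384x512x3 uint8, red, green, blue); there is no depth.
- camera_info(name): a dict with "intrinsics" (3x3 intrinsics, pixels), "dist" ([k1, k2, p1, p2, k3] as OpenCV has them; the pictures are not rectified), "T" (4x4, takes a point from camera to world coordinates). Camera axes: x right, y up, looking along -z (the intrinsics and any distortion apply to the point x, -y, -z); pixel columns grow to the right and rows downward; lengths in m; the calibration is good to about 2 mm. A picture is of the moment at which its call begins. camera_info takes no time and is no camera call.
A pose or a line that the arm cannot do raises MotionError and nothing moves.
- job_done(): hands the job in, once; it reports no verdict.
Readings, each from a call of its own:
- get_time(): time.
- get_joint_pos(): joint angles.
- get_qvel(): joint speeds.
- get_effort(): joint torques, N m.
- get_tcp_pos(): TCP position.
- get_ee_rot(): TCP orientation.
- get_ft_force(): force on the tool from outside, world axes, zero at the start.
- get_ft_torque(): the same for the moment, N m.
- get_grip_width(): opening from 0.0 (shut) to 1.0 (fully open).
Only numpy, scipy, OpenCV 4.12 (cv2) and the standard library are available. Lean on these libraries where they do the work, as an engineer would, in place of code of your own. Each camera call takes 0.05 s, during which the arm holds its last target.

### The job

Prop the vent flap of the blue console housing open with its flat steel stay: put the third hole of the stay, counted from the flap, over the upright pin on top of the housing and let the bar drop fully down, lying level, then let go. The pin is clamped somewhere in its short slot, so feel for it; leave the remote control, the torch and the mug where they are.

Things in the scene. Friction and masses are not known exactly. Their poses are not given: they have to be found in the camera images.
- housing: Blue and grey sheet-metal console housing fixed to the desk, 260 (x) x 380 (y) x 100 mm high. Origin: centre of its underside; its x axis points away from the front face, y to the left seen from the robot at yaw 0, z up. The front face (130 mm in front of the origin) has a vent opening closed by the flap. Low black control knobs (13 mm high) stand on the rear of its top.
- flap_hinge (a point): Point on the flap's vertical hinge axis at the height of the housing's top (100 mm above the desk), at the left end of the flap; axes as the housing's.
- flap (a joint): Opening angle of the flap, rad: 0 closed, up to 1.1. The flap is 240 mm long, 92 mm high, 6 mm thick; at 0 it runs from its hinge along the housing's -y; it opens outward, towards the robot (clockwise from above). Its hinge is stiff enough to stay where it is left (about 0.12 N m) and is moved easily by pushing or pulling the stay.
- swivel (a joint): Angle of the stay about a vertical axis relative to the flap, rad, counterclockwise from above; at 0 the stay stands square to the flap, pointing back over the housing. Bar direction in the housing frame = swivel minus flap, measured from +x. Turns freely.
- stay (a joint): Lift angle of the stay, rad: 0 = level (its lower stop; gravity brings it there), positive = its free end raised, up to 0.8.
- stay_pivot (a point): Where the stay is pinned to the flap: on the flap's top edge, 170 mm from the hinge axis, 112 mm above the desk (mid-thickness of the bar). Axes are those of the stay: x along the bar to its free end, z up through it. The swivel and lift axes pass through it.
- hole_3 (a point): Centre of the third hole of the stay, at the bar's underside: 114 mm from the pivot along the bar, 4 mm below its mid-thickness. The stay is a flat steel bar 200 mm long, 26 mm wide, 8 mm thick, about 250 g (lighter or heavier at times), with four round 13 mm holes 50, 82, 114 and 146 mm from the pivot. Level, its underside lies 8 mm above the housing's top. Axes as the stay's.
- stay_grip (a point): Point to grip on the stay's round upright black handle (16 mm diameter, from 4 to 50 mm above the bar's mid-thickness), 178 mm from the pivot and 30 mm above mid-thickness. Axes as the stay's.
- pin_mark (a point): Middle of the slotted steel pin plate on the housing's top, at the height of the underside of a level stay (108 mm above the desk); axes as the housing's. The pin, a plain steel peg of 10 mm diameter with a 1 mm chamfer at the tip, stands upright anywhere within 13 mm of this point along the housing's x axis (to either side, not measured) and exactly on it in y; its tip is 18 mm above this point. It is clamped and does not move.
- remote: Black remote control 170 x 46 x 20 mm lying on the rear right of the housing's top; origin centre of underside. Leave it alone.
- torch: Black torch 180 mm long, 48 mm head, lying on the desk to the right of the housing; origin under its middle on the desk. Leave it alone.
- mug: White mug, 76 mm wide, 90 mm high, on the desk to the left of the housing; origin centre of underside. Leave it alone.

How it is judged:
On the way:
1. the stay is lifted off level (value of joint stay above 0.1 rad), for 0.1 s.
At the end, for the whole second after the job is handed in: The stay's third hole is over the pin (within 16.5 mm of the plate's middle along the slot and 5 mm across it, which only a bar on the pin can be while down), the bar is down level (lift angle under 0.03 rad), flap and stay at rest, and the robot has let go (x of hole_3 in the frame of pin_mark between -0.0165 and 0.0165 m and y of hole_3 in the frame of pin_mark between -0.005 and 0.005 m and value of joint stay below 0.03 rad and velocity of joint flap between -0.05 and 0.05 rad/s and velocity of joint stay between -0.05 and 0.05 rad/s); the robot touches nothing.
It fails at once if the remote control is disturbed (moved more than 20 mm) (distance of remote from where it was at the start of the episode above 0.02 m).
It fails at once if the torch is disturbed (moved more than 20 mm) (distance of torch from where it was at the start of the episode above 0.02 m).
It fails at once if the mug is disturbed (moved more than 20 mm) (distance of mug from where it was at the start of the episode above 0.02 m).
It also fails if it takes over 64 s, if anything falls off the work surface, if the arm or the gripper's body presses on something with over 40 N, if the wrist force passes 120 N, or if a joint passes its speed limit or range.

## Working session

There is one attempt and no reset: what is moved stays moved. The work goes in short steps, each a Python script; the robot and the scene stay as the last script left them, time stands still between calls to the robot, and variables do not carry over. Pictures are saved under pics/ and viewed, and the job is handed in when it is done.

```bash
mkdir -p pics; ls; python3 - <<'E'
from station import *
import cv2, numpy as np
for n in ("scene","top"):
    im=read_camera(n); cv2.imwrite(f"pics/{n}0.png",im[:,:,::-1])
    c=camera_info(n); print(n,np.array(c["intrinsics"]).round(2).tolist(),c["dist"],np.array(c["T"]).round(4).tolist())
print(get_time(),get_tcp_pos(),get_ee_rot(),get_grip_width())
E
```

```text
pics
scene [[476.65, 0.0, 252.7], [0.0, 476.65, 189.96], [0.0, 0.0, 1.0]] [0.07059304 0.         0.         0.         0.        ] [[0.5939, -0.6753, 0.4373, 1.1142], [0.8045, 0.5045, -0.3136, -0.3172], [-0.0088, 0.5381, 0.8429, 1.113], [0.0, 0.0, 0.0, 1.0]]
top [[433.87, 0.0, 254.03], [0.0, 433.87, 197.87], [0.0, 0.0, 1.0]] [0.05553615 0.         0.         0.         0.        ] [[-0.0077, 0.991, -0.1335, 0.4798], [-1.0, -0.008, -0.0018, 0.0606], [-0.0028, 0.1335, 0.991, 1.1], [0.0, 0.0, 0.0, 1.0]]
0.1 [0.15436667 0.60510771 0.22196721] [ 4.38765921e-04  7.89694778e-01  6.13499520e-01 -5.51473071e-04] 0.9997022229894553
```

View pics/scene0.png

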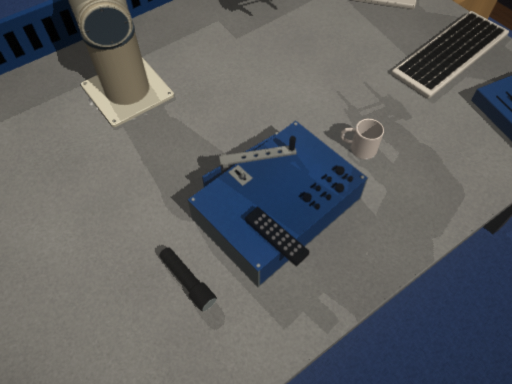

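View pics/top0.png

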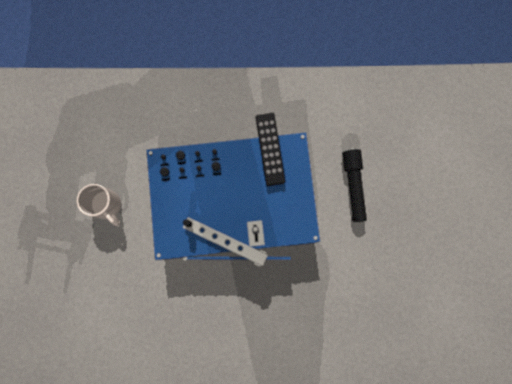

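The top view shows the housing, with corner studs at about (150,153), (302,137), (315,238) and (157,255). The stay runs from its pivot near (262,257) to the handle at (187,224), and the pin plate is near (256,233). I'll enlarge both views.

```bash
python3 - <<'E'
import cv2
im=cv2.imread("pics/top0.png")
cv2.imwrite("pics/top0z.png",cv2.resize(im[120:275,135:330],None,fx=4,fy=4,interpolation=cv2.INTER_CUBIC)[:600,:800])
cv2.imwrite("pics/top0z2.png",cv2.resize(im[205:275,145:325],None,fx=4.4,fy=4.4,interpolation=cv2.INTER_CUBIC))
im=cv2.imread("pics/scene0.png")
cv2.imwrite("pics/scene0z.png",cv2.resize(im[110:285,180:380],None,fx=3.4,fy=3.4,interpolation=cv2.INTER_CUBIC))
E
```

```text
(no output)
```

View pics/top0z.png

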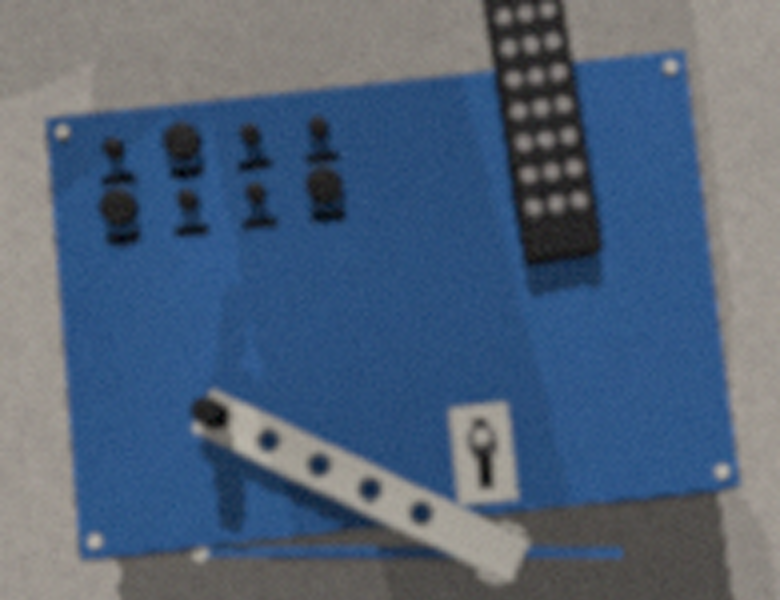

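View pics/top0z2.png

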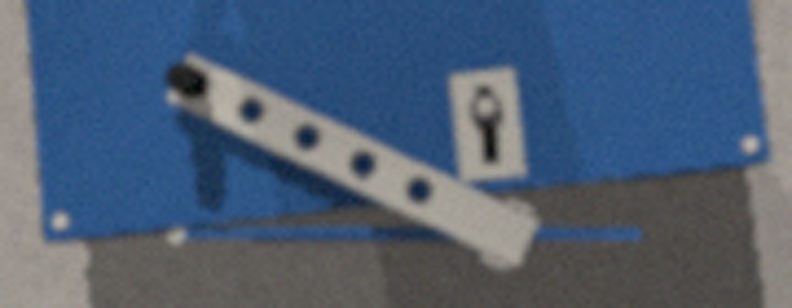

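View pics/scene0z.png

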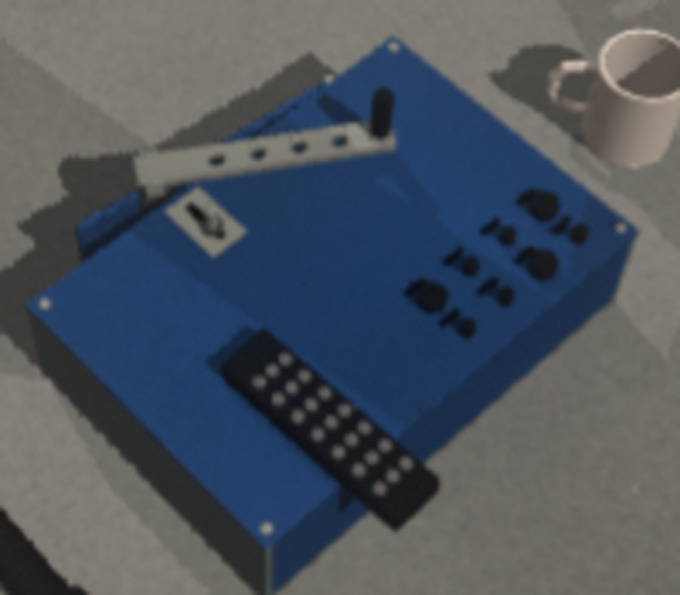

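```bash
cat > h.py <<'E'
from station import *
import cv2, numpy as np
CI={n:camera_info(n) for n in("scene","top")}
def unproj(n,uv,z):
    c=CI[n];uv=np.array(uv,float).reshape(-1,1,2)
    p=cv2.undistortPoints(uv,np.array(c["intrinsics"]),np.array(c["dist"]))[:,0]
    T=np.array(c["T"]);d=np.c_[p[:,0],-p[:,1],-np.ones(len(p))]@T[:3,:3].T
    o=T[:3,3];return o+d*((z-o[2])/d[:,2])[:,None]
def proj(n,P):
    c=CI[n];T=np.array(c["T"]);q=(np.array(P,float).reshape(-1,3)-T[:3,3])@T[:3,:3]
    q=q*[1,-1,-1]
    return cv2.projectPoints(q,np.zeros(3),np.zeros(3),np.array(c["intrinsics"]),np.array(c["dist"]))[0][:,0]
def tz(l): return np.array(l,float)/4+[135,120]
def sz(l): return np.array(l,float)/3.4+[180,110]
E
python3 - <<'E'
from h import *
off=0.375 # resize half-pixel shift
st=unproj("top",tz([(62,131),(671,66),(722,471),(95,541)])-off,.101)
ss=unproj("scene",sz([(620,229),(266,528),(44,303),(393,47)])-.35,.101)
for n,s in(("top",st),("scene",ss)):
    print(n,s.round(4).tolist()); c=s.mean(0)
    yv=(s[0]-s[1]+s[3]-s[2]); xv=(s[0]-s[3]+s[1]-s[2])
    print(c.round(4),np.arctan2(-yv[0],yv[1]),np.arctan2(xv[1],xv[0]),np.hypot(*yv[:2])/2,np.hypot(*xv[:2])/2)
T=lambda l,z:unproj("top",tz(l)-off,z)
print("hinge",T([(202,553)],.1),"scene",unproj("scene",sz([(328,80)])-.35,.1))
print("flap tip",T([(622,553)],.1))
print("holes",T([(421,513),(370,489),(319,464),(268,440)],.114).round(4).tolist())
print("holes sc",unproj("scene",sz([(217,160),(258,154),(300,148),(340,142)])-.35,.114).round(4).tolist())
print("handle top",T([(208,411)],.160), unproj("scene",sz([(382,95)])-.35,.162))
print("pinplate",T([(484,453)],.102), unproj("scene",sz([(206,222)])-.35,.102))
print("pin top",T([(482,432)],.126),unproj("scene",sz([(206,222)])-.35,.126))
E
```

```text
top [[0.7242, 0.3056, 0.101], [0.7607, -0.053, 0.101], [0.5219, -0.0769, 0.101], [0.4852, 0.2811, 0.101]]
[0.623  0.1142 0.101 ] 0.10187101809798202 0.10093649650486979 0.36019968031787913 0.2401054547918758
scene [[0.7243, 0.3056, 0.101], [0.7597, -0.0519, 0.101], [0.5205, -0.0761, 0.101], [0.4844, 0.2824, 0.101]]
[0.6222 0.115  0.101 ] 0.09962762327690686 0.09854660205287377 0.3597982566648249 0.24075180217242828
hinge [[0.47777609 0.22044615 0.1       ]] scene [[0.47915444 0.21977858 0.1       ]]
flap tip [[ 0.4758049  -0.01883947  0.1       ]]
holes [[0.499, 0.0952, 0.114], [0.5127, 0.1239, 0.114], [0.527, 0.1528, 0.114], [0.5408, 0.1818, 0.114]]
holes sc [[0.4989, 0.0962, 0.114], [0.5131, 0.1247, 0.114], [0.5279, 0.154, 0.114], [0.5418, 0.1821, 0.114]]
handle top [[0.55398146 0.2087697  0.16      ]] [[0.55356254 0.21029699 0.162     ]]
pinplate [[0.53310856 0.0593334  0.102     ]] [[0.53366061 0.06047084 0.102     ]]
pin top [[0.54358552 0.06038983 0.126     ]] [[0.54744137 0.05150504 0.126     ]]
```

```bash
python3 - <<'E'
from h import *
C=np.array([.6226,.1146]);yaw=.1
R=np.array([[np.cos(yaw),-np.sin(yaw)],[np.sin(yaw),np.cos(yaw)]])
def W(x,y,z): return np.r_[C+R@[x,y],z]
for n,(x0,y0) in (("top",(240,215)),("scene",(225,155))):
    im=cv2.imread(f"pics/{n}0.png")
    z=cv2.resize(im[y0:y0+40,x0:x0+35],None,fx=14,fy=14,interpolation=cv2.INTER_CUBIC)
    for d,col in((-.013,(0,0,255)),(0,(0,255,0)),(.013,(0,255,255))):
        q=proj(n,[W(-.094+d,-.0455,.126),W(-.094+d,-.0455,.102)]);
        for j,p in enumerate(q):
            p=(p-[x0,y0]+.5)*14
            cv2.circle(z,tuple(int(v) for v in p),5-2*j,col,-1)
    cv2.imwrite(f"pics/pin_{n}.png",z)
a=cv2.imread("pics/pin_top.png");b=cv2.imread("pics/pin_scene.png")
cv2.imwrite("pics/pin_b.png",np.hstack([a,b])[:, :,:][:600,:])
print(np.hstack([a,b]).shape)
im=cv2.imread("pics/top0.png")
r=unproj("top",tz([(526,262),(600,248)])-.4,.12);print(r)
E
```

```text
(560, 980, 3)
[[ 0.64104018  0.03449947  0.12      ]
 [ 0.64880514 -0.00793729  0.12      ]]
```

```bash
python3 - <<'E'
import cv2
a=cv2.imread("pics/pin_b.png");cv2.imwrite("pics/pin_c.png",cv2.resize(a,(784,448)))
E
```

```text
(no output)
```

View pics/pin_c.png

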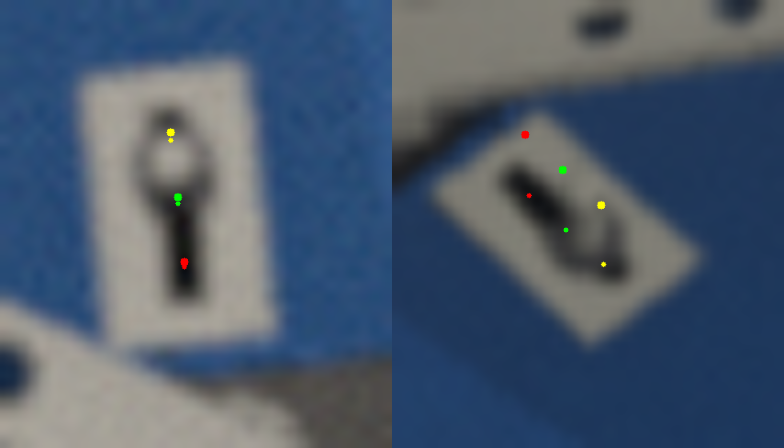

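The pin tip's bright ring in the top view sits about 7.5 mm towards +x from the plate's middle. The lateral match is within 1 mm, and the scene view agrees. Next I'll build the kinematic model and check IK along the path.

```bash
python3 - <<'E'
from h import *
p,q=tool(.108,1.01,0); p[:2]=[.5557,.2097]
move_pose(p+[0,0,.10],q)
command_gripper(.6)
cv2.imwrite("pics/s1.png",read_camera("scene")[:,:,::-1]);cv2.imwrite("pics/t1.png",read_camera("top")[:,:,::-1])
print(get_time(),get_ft_force(),get_tcp_pos()-p)
print(movel(p,v=.1,until_force=8.),get_ft_force(),get_tcp_pos()-p)
command_gripper(0.)
print(get_time(),get_grip_width()*88,get_ft_force(),get_tcp_pos())
cv2.imwrite("pics/s2.png",read_camera("scene")[:,:,::-1])
E
python3 - <<'E'
import cv2,numpy as np
a=cv2.imread("pics/s2.png")[80:285,160:380];cv2.imwrite("pics/s2z.png",cv2.resize(a,None,fx=2.9,fy=2.9,interpolation=cv2.INTER_CUBIC))
E
```

```text
2.9417 [-0.06226204 -0.50831539  0.96397064] [ 5.32857166e-06 -3.68963403e-05  1.00002285e-01]
False [-0.73133991 -0.36492557  0.87889213] [0.00050103 0.0001755  0.00065694]
4.7583 16.10285281433256 [ 0.56183437 -0.39886164  0.94412747] [0.55568216 0.20971805 0.12298283]
```

View pics/s2z.png

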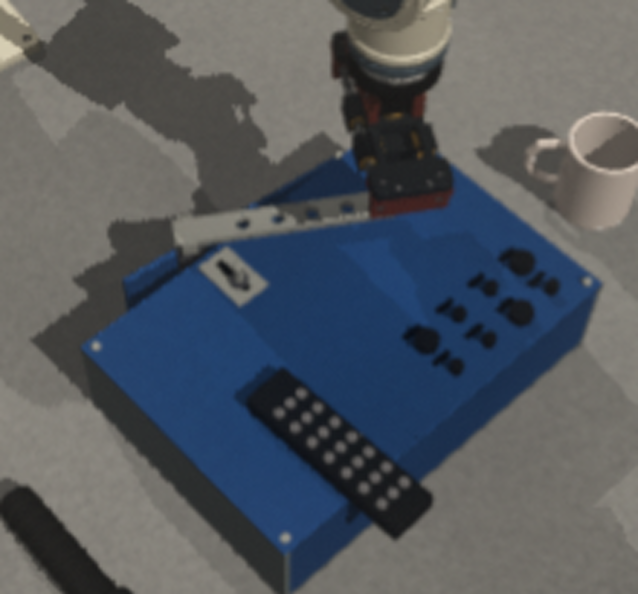

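The handle is gripped: the width reads 16.1 mm and the picture shows the fingers around it at about (410,190). Next I'll lift, open the flap, and then swing.

```bash
cat >> h.py <<'E'
def go(a,b,n,v=.08,fmax=25):
    for t in np.linspace(0,1,n+1)[1:]:
        s=np.array(a)+(np.array(b)-a)*t
        p,q=tool(*s); r=movel(p,q,v,fmax)
        F=get_ft_force()
        if r or np.linalg.norm(F)>fmax: print("STOP",s,F,get_tcp_pos());return False
    print(np.round(b,3),"t",get_time(),"F",F.round(2),"M",get_ft_torque().round(2),"w",round(get_grip_width()*88,2),(get_tcp_pos()-p).round(4)); return True
def snap(tag):
    for n,c in (("scene",(80,285,160,380)),("top",(110,280,130,335))):
        im=read_camera(n)[:,:,::-1].copy(); cv2.imwrite(f"pics/{n}_{tag}.png",im)
        z=cv2.resize(im[c[0]:c[1],c[2]:c[3]],None,fx=2.9,fy=2.9,interpolation=cv2.INTER_CUBIC);cv2.imwrite(f"pics/{n}_{tag}z.png",z)
E
python3 - <<'E'
from h import *
f,psi=goal(.0075)
a=(.108,1.01,0);b=(.108,1.01,.3);c=(f,1.0,.3)
go(a,b,3) and go(b,c,3)
snap("3")
E
```

```text
[0.108 1.01  0.3  ] t 5.9333 F [-0.33 -1.   -2.18] M [-0.32  0.16 -0.01] w 15.18 [ 0.     -0.0001 -0.0004]
[0.408 1.    0.3  ] t 7.0083 F [-0.67  0.84 -1.09] M [ 0.05  0.29 -0.06] w 15.38 [-0.0008  0.0003  0.    ]
```

View pics/scene_3z.png

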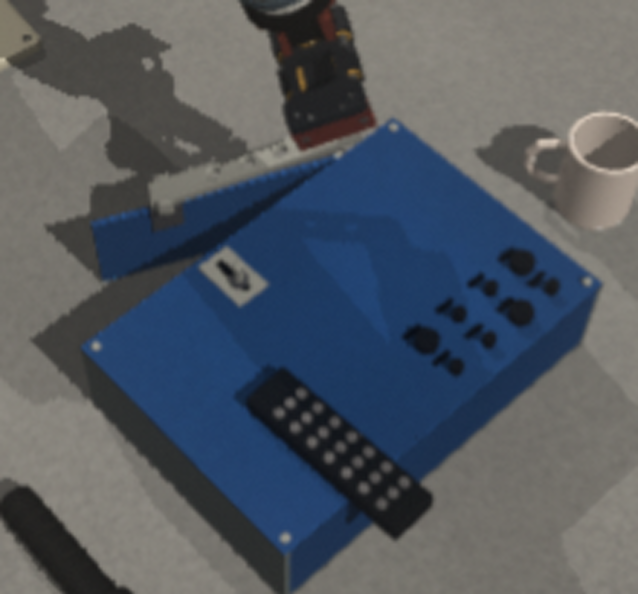

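View pics/top_3z.png

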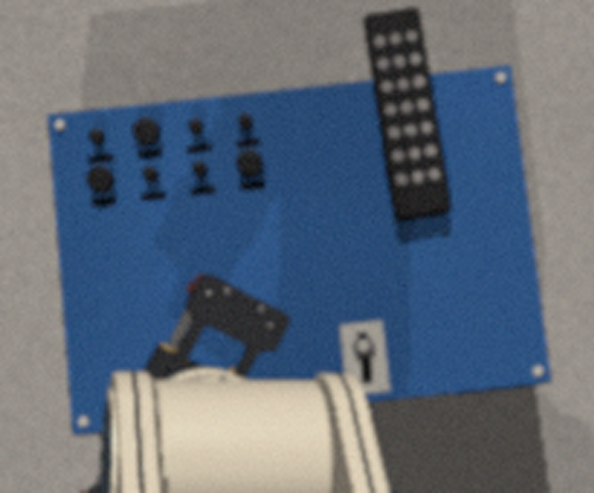

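The flap is open and the bar is raised, with the fingers at about (335,130) in the scene crop. Now I'll swing it over the pin.

```bash
python3 - <<'E'
from h import *
f,psi=goal(.0075)
go((f,1.0,.3),(f,psi,.3),6)
snap("4")
E
```

```text
[ 0.408 -0.079  0.3  ] t 10.2583 F [-0.25  1.72 -1.75] M [ 0.3   0.3  -0.17] w 15.61 [-0.0002  0.0004 -0.0001]
```

View pics/scene_4z.png

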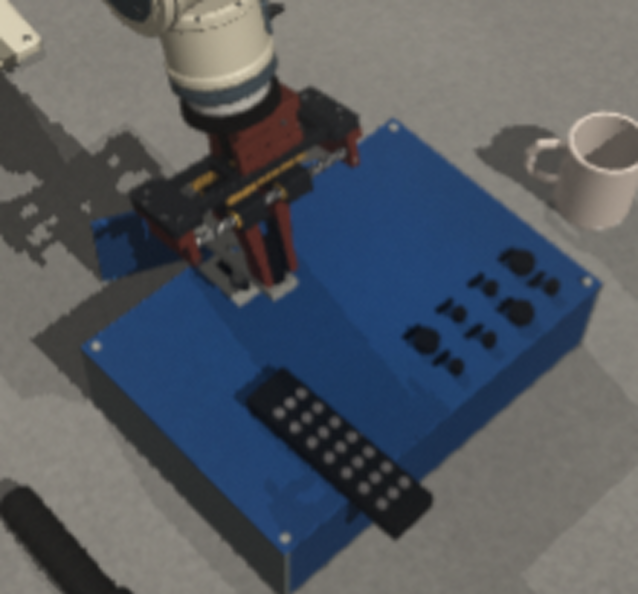

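View pics/top_4z.png

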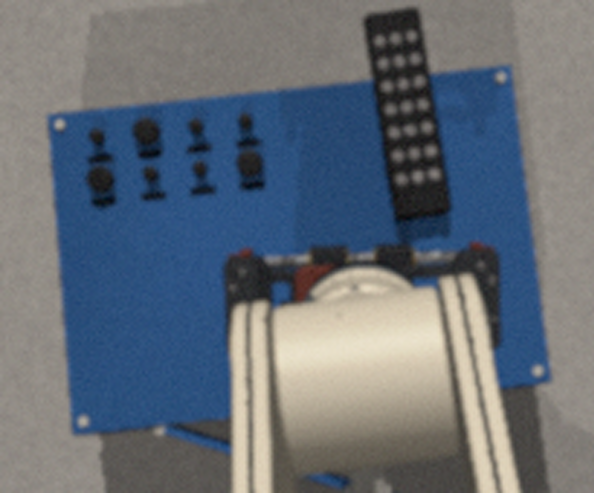

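The bar is over the pin plate, clear of the remote. I'll lower it gently, keeping the hole's centre over the estimated pin at every lift angle.

```bash
cat >> h.py <<'E'
def goalr(d,th,dy=0.):
    pin=PIN+[d,dy]; r=.114*np.cos(th)
    f=brentq(lambda f:np.linalg.norm(pin-pivot(f))-r,.2,.9); v=pin-pivot(f)
    return f,np.arctan2(v[1],v[0]),th
def lower(d,dy,ths,v=.03,lim=5):
    F0=get_ft_force()
    for th in ths:
        p,q=tool(*goalr(d,th,dy)); r=movel(p,q,v,lim)
        F=get_ft_force()-F0
        print(round(th,3),r,F.round(2),(get_tcp_pos()-p).round(4),round(get_time(),2))
        if r or F[2]>lim: return th
    return None
E
python3 - <<'E'
from h import *
d=.0075
p,q=tool(*goalr(d,.21)); movel(p,q,.06,10.)
print(lower(d,0,np.arange(.195,.05,-.015)))
print(get_ft_torque())
snap("5")
E
```

```text
0.195 False [ 0.6  -0.33 -0.54] [-0.0001  0.      0.0001] 11.04
0.18 False [-0.42  0.84 -1.2 ] [-0.0001  0.     -0.0001] 11.29
0.165 False [-1.08  0.2  -0.53] [ 0.     -0.     -0.0002] 11.54
0.15 False [-0.83 -0.59 -0.45] [ 0.0001 -0.     -0.0002] 11.79
0.135 False [-0.29 -0.07 -1.1 ] [ 0.0001 -0.     -0.0002] 12.04
0.12 False [ 0.25 -0.11 -0.69] [ 0.0001 -0.     -0.0002] 12.29
0.105 False [-0.85 -0.78 -0.34] [ 0.0001  0.     -0.0002] 12.54
0.09 False [-0.45  0.17 -1.18] [ 0.     -0.     -0.0002] 12.79
0.075 False [-0.03 -0.37 -0.43] [ 0.      0.     -0.0002] 13.04
0.06 False [-0.47  0.16 -1.06] [ 0.0001 -0.     -0.0002] 13.29
None
[ 0.31192789  0.09367211 -0.25877772]
```

View pics/scene_5z.png

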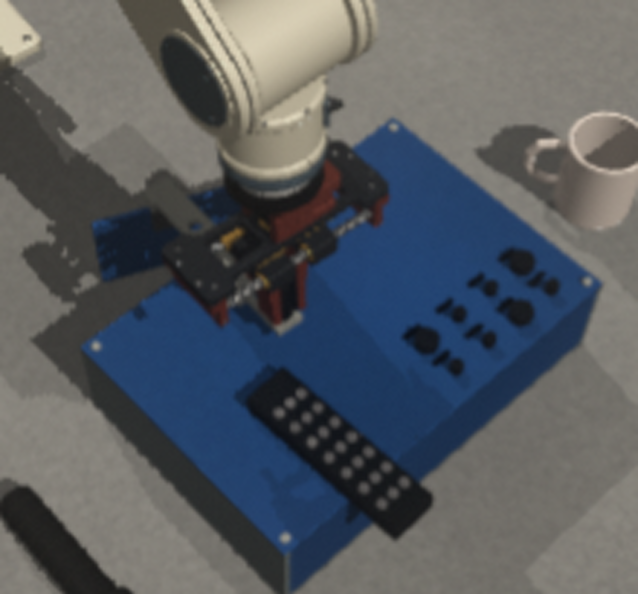

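No contact force as it passed the pin-tip height, so the pin appears to be in the hole. I'll finish the descent, feel sideways to confirm the capture, then release.

```bash
python3 - <<'E'
from h import *
d=.0075
print(lower(d,0,[.045,.03,.018,.008,0.]))
p0,q=tool(*goalr(d,0.)); p0=get_tcp_pos()
for dv in([0,.004,0],[0,-.004,0],[.004,0,0],[-.004,0,0]):
    r=movel(p0+dv,q,.02,4.); print("probe",dv,r,(get_tcp_pos()-p0).round(4),get_ft_force().round(2)); movel(p0,q,.02)
print(get_time())
E
```

```text
0.045 False [0.17 0.32 0.24] [ 0.0001  0.     -0.0002] 13.64
0.03 False [ 0.19  0.54 -0.3 ] [ 0.     -0.     -0.0003] 13.89
0.018 False [ 1.02 -0.79 -0.52] [ 0.0001 -0.     -0.0002] 14.14
0.008 False [ 0.23 -0.45 -0.12] [ 0.     -0.     -0.0001] 14.39
0.0 False [-1.11 -0.38  1.14] [ 0. -0. -0.] 14.64
None
probe [0, 0.004, 0] True [-0.0001  0.0037 -0.0002] [ 0.64 -1.65  1.76]
probe [0, -0.004, 0] True [ 0.0001 -0.0026 -0.0002] [1.16 2.94 1.5 ]
probe [0.004, 0, 0] True [ 0.0015 -0.0001 -0.0009] [0.73 0.83 1.62]
probe [-0.004, 0, 0] True [-0.0023  0.0001  0.0002] [1.39 1.32 1.01]
16.825
```

All four sideways probes met resistance within 1.5–3.7 mm, which fits the pin being in the hole. I'll release and retreat upward.

```bash
python3 - <<'E'
from h import *
command_gripper(.45); p=get_tcp_pos()
print(movel(p+[0,0,.14],None,.1,6.),get_ft_force().round(2),get_tcp_pos())
q=get_joint_pos(); 
j=np.array(q); j[0]+=1.0
movej(j)
snap("6"); print(get_time())
E
```

```text
False [-0.44 -0.15 -0.59] [0.60471763 0.06193189 0.26225273]
21.15
```

View pics/scene_6z.png

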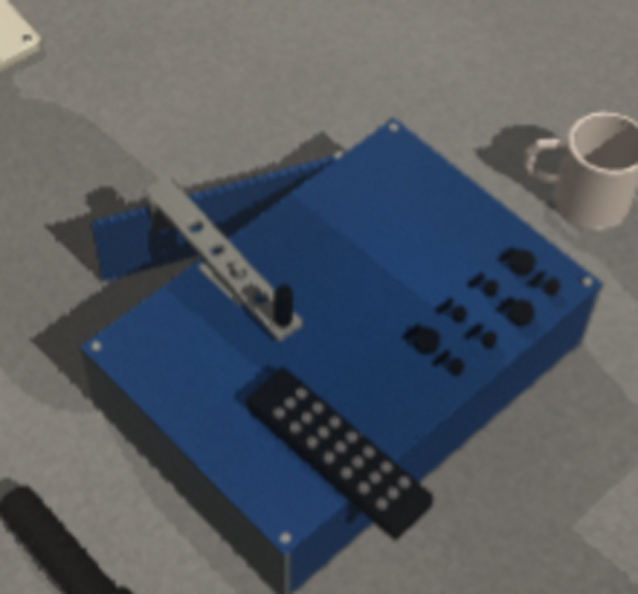

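View pics/top_6z.png

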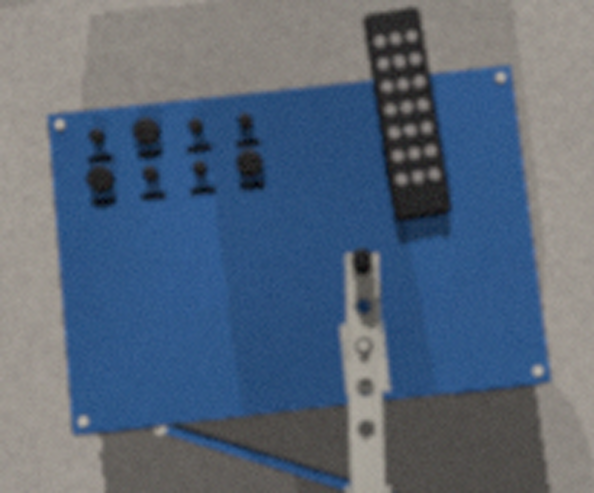

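In both views the pin tip shows inside the third hole from the flap, at about (364,348) in the top crop and (235,270) in the scene crop. The remote and mug look unmoved. One numeric check that the bar is level, using both views.

```bash
python3 - <<'E'
from h import *
f,psi,_=goalr(.0075,0.)
b=np.r_[R2(YAW)@[np.cos(psi),np.sin(psi)],0];P=np.r_[C+R2(YAW)@pivot(f),.112]
for th in(0,.15):
    ax=np.cos(th)*b+[0,0,np.sin(th)];up=[0,0,np.cos(th)]-np.sin(th)*b
    pts=[P+r*ax+.004*up for r in(.05,.082,.114,.146)]+[P+.178*ax+.05*up]
    print("scene",th,((proj("scene",pts)-[160,80]+.5)*2.9-.5).round(0).tolist())
    print("top",th,((proj("top",pts)-[130,110]+.5)*2.9-.5).round(0).tolist())
a=cv2.imread("pics/scene_6.png")[135:200,205:270];cv2.imwrite("pics/z6.png",cv2.resize(a,None,fx=9,fy=9,interpolation=cv2.INTER_CUBIC))
d=[cv2.absdiff(cv2.imread(f"pics/{x}"),cv2.imread(f"pics/{y}")) for x,y in(("scene0.png","scene_6.png"),)]
g=d[0].max(2); print("diff torch",g[240:312,150:220].mean(),"mug",g[115:165,340:388].mean(),"remote",g[205:265,243:312].mean())
E
```

```text
scene 0 [[195.0, 226.0], [217.0, 249.0], [238.0, 273.0], [261.0, 297.0], [283.0, 292.0]]
top 0 [[366.0, 429.0], [365.0, 387.0], [363.0, 346.0], [362.0, 305.0], [361.0, 257.0]]
scene 0.15 [[194.0, 220.0], [215.0, 240.0], [236.0, 260.0], [259.0, 281.0], [276.0, 266.0]]
top 0.15 [[366.0, 430.0], [365.0, 389.0], [364.0, 347.0], [362.0, 306.0], [361.0, 265.0]]
diff torch 1.1382936507936507 mug 3.734583333333333 remote 1.5577294685990337
```

View pics/z6.png

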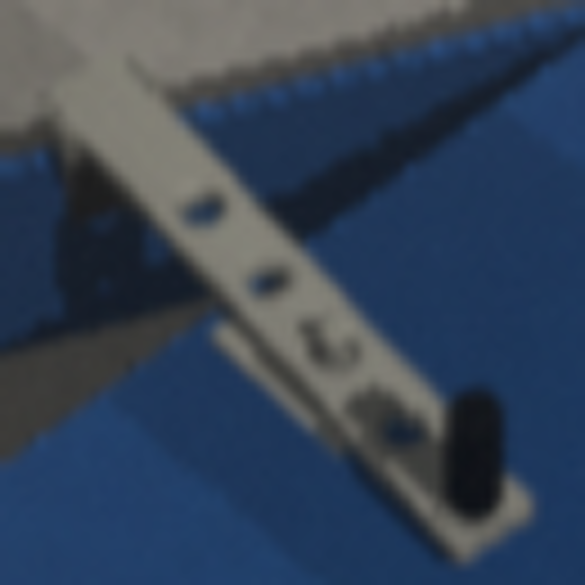

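The hole and handle positions match the level-bar prediction within about 2 px: the handle cap is at (283,~288) against a predicted 292 for level and 266 at 0.15 rad. Handing in.

```bash
python3 -c "
from station import *
print(get_time(),get_ft_force(),get_qvel()); job_done()"
```

```text
21.15 [-0.14374004  0.50776962  0.14805949] [ 0.00103689  0.00076869 -0.00119385  0.00138255 -0.00152234  0.00019391]
the job is handed in; nothing more can be done
```

The flap is propped open with the third hole of the stay over the pin. I handed the job in at about 21 s; the hand-in reports no verdict.

**What I did:** I located the housing, stay and pin in both cameras, with the pin about 7.5 mm rearward of the plate's middle. I gripped the handle, lifted the bar to about 0.3 rad and opened the flap to about 0.41 rad. I then swung the bar over the pin, lowered it, let go and moved the arm clear.

**Last checks:**
- **Pin in the hole:** there was no contact force on the way down. Small sideways probes met resistance in all four directions after 1.5 to 3.7 mm. Afterwards, both cameras showed the pin tip in the third hole from the flap.
- **Bar level:** the handle and hole positions in the scene picture match a level bar and clearly not one resting on the pin tip. This is a picture estimate with a resolution of roughly 0.03 rad, so it cannot by itself confirm the 0.03 rad limit.
- **Other objects:** the remote and torch showed no change between the first and last scene pictures. The mug area changed slightly (mean 3.7 grey levels), which I took to be shadow because the mug looks to be in the same place. I did not measure its position.

No check failed or disagreed.

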